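# Tamp the heaped baby potatoes level in the prep pan

### The arm

A 6-joint arm with a two-finger parallel gripper is mounted at the origin on the work surface. World frame = base frame: x ahead of the robot, y to its left, z up, the work surface at z = 0. Lengths are in m, angles in degrees, forces in N, time in s.
With the tool pointing down it reaches from about 0.375 to 0.9 m from the base axis. Payload 3.1 kg.
Tool frame: the origin (TCP) lies on the centre line of the jaws, within the pads' length; the fingertips stand 19 mm ahead of it and the grasp point (between the pads) is the TCP; z points along the fingers, y is the direction in which the jaws open and shut (so a half turn about z gives the same grasp; the last joint's range is limited). The gripper opens to 87 mm and grips with 3 to 60 N. Pads are 19 mm wide; open, the fingers measure 117 mm over their backs; the gripper's body (75 mm by 190 mm) begins 51 mm behind the grasp point.
Start: joints at [53.6, 30.224, 82.088, -0, 67.689, -10.227], TCP at [0.276, 0.561, 0.205] pointing down, gripper open.
Joint ranges: [-176.69, 176.69], [-43.24, 126.21], [12.49, 139.97], [-82, 262], [0, 151.66], [-163.58, 163.58]. Speed limits (degrees/s): [159.86, 159.86, 180, 180, 180, 180].

### API

Orientations are given as a 3x3 rotation matrix whose columns are the frame's x, y, z axes.
In Python, from rig import bot gives the robot as it stands.
- The arm moves only by the tool carry_out, never from a script. Its argument "targets" is a list of rows, each a list of 6 numbers: the shift along the tool's x, y, z each as a share of 200 mm, from -1 to 1, then the turn, a rotation vector about the tool's x, y, z each as a share of pi/2 rad, from -1 to 1. In form: [[dx, dy, dz, ax, ay, az], ...]. A call has 1 to 20 rows; each row is the pose to reach, as a shift and turn from the pose measured when the call began, along the tool's axes at that moment; what a row does not reach only later rows make up. A row lasts 1/8 s, in which the tool goes at most 62.5 mm and 10.7 degrees, less where a joint would pass 70% of its speed; a pose out of reach is approached as far as the arm can. A call with a number of a shift or a turn outside -1 to 1 is refused whole. A call with a gripper value outside its range is refused whole. "jaw" is the gripper's target within -1 to 1 (fully open at 1, half-way at 0, shut at -1), set as the call begins (left out, the last holds). The fingers move at their own pace and stop on an object; the grip force is fixed at half the most. Time passes only in rows, so rows that repeat a pose let the fingers close. It gives the time, the measured TCP pose, the force and the opening at its end, in the units of the state.
- bot.read_state(): the state, without advancing time (a new reading comes with each control period).
- bot.capture(name): name is "side" or "top"; returns the picture (384x512x3 uint8, blue, green, red); there is no depth.
- bot.camera_info(name): a dict with "camera_matrix" (3x3 intrinsics, pixels), "view" (4x4, takes a point from world to camera coordinates). Camera axes: x right, y down, z forward; pixel columns grow to the right and rows downward; lengths in m; the calibration is good to about 2 mm. A picture is of the moment at which its call begins. camera_info takes no time and is no camera call.
- bot.hand_in(): hands the job in, once; it reports no verdict.
The state is a dict: "time_s": time; "joint_positions": joint angles; "qvel": joint speeds; "tau": joint torques, N m; "position": TCP position; "tcp_rot": TCP orientation; "force": force on the tool from outside, world axes, zero at the start; "moment": the same for the moment, N m; "opening": opening from 0.0 (shut) to 1.0 (fully open).
Only numpy, scipy, OpenCV 4.12 (cv2) and the standard library are available. Lean on these libraries where they do the work, as an engineer would, in place of code of your own. Each camera call takes 0.05 s, during which the arm holds its last target.

### The job

The baby potatoes in the steel pan are heaped above the rim. Take the tamper by its grip and press them down, without bruising any, until the bed is firm under a held push and none stands above the rim all over the pan; then stand the tamper back upright in its tray. Do not touch the potatoes with the gripper, and leave the bottle, tub and jar alone.

Things in the scene. Friction and masses are not known exactly. Their poses are not given: they have to be found in the camera images.
- pan: Open rectangular steel prep pan held fast in a low frame on the bench; it cannot move. Origin: centre of its underside, on the bench. Inside 138 mm along its x and 156 mm along its y, upright walls 4 mm thick, a flat rim 14 mm wide. The inner floor is 4 mm above the origin and the rim's top 56 mm (52 mm deep). It holds nine baby potatoes in three rows across its y.
- tamper: Hand tamper: flat round steel plate 70 mm in diameter and 8 mm thick, with an upright stem 16 mm in diameter on its centre and a black grip above, 28 x 28 mm square in section with its sides along x and y, from 62 to 128 mm above the origin. Origin: centre of the plate's flat underside; z points up along the grip. About 0.38 kg. It starts standing upright in the tray.
- tamper_grip (a point): Middle of the tamper's grip, 95 mm above the underside of the plate on its axis. Hold it tightly here from above: it must not slip or tilt under a push of 20 N. If a potato sticks high under such a push, working the tamper about 5 mm to and fro along the pan's y while leaning on it sets it free.
- tray: Shallow aluminium tool tray fixed to the bench, 140 mm along its x and 170 mm along its y outside, with a 4 mm thick lip 10 mm high all round. Origin: centre of its underside, on the bench; its floor is 3 mm above. The tamper stands in it and belongs back in it, upright with the whole plate flat on the floor inside the lip.
- potato1_mid (a point): Lower baby potato, a 44 mm ball sliced flat below, lying in the pan on its slice; this is the centre of the ball, 13 mm above the slice and 22 mm from the skin. Two lie in each row, 59 mm apart between centres at the start, with a space between that widens as they slide apart to the side walls. Damp and slippery, about 42 g.
- potato2_mid (a point): Lower baby potato, a 44 mm ball sliced flat below, lying in the pan on its slice; this is the centre of the ball, 13 mm above the slice and 22 mm from the skin. Two lie in each row, 59 mm apart between centres at the start, with a space between that widens as they slide apart to the side walls. Damp and slippery, about 42 g.
- potato3_mid (a point): Lower baby potato, a 44 mm ball sliced flat below, lying in the pan on its slice; this is the centre of the ball, 13 mm above the slice and 22 mm from the skin. Two lie in each row, 59 mm apart between centres at the start, with a space between that widens as they slide apart to the side walls. Damp and slippery, about 42 g.
- potato4_mid (a point): Lower baby potato, a 44 mm ball sliced flat below, lying in the pan on its slice; this is the centre of the ball, 13 mm above the slice and 22 mm from the skin. Two lie in each row, 59 mm apart between centres at the start, with a space between that widens as they slide apart to the side walls. Damp and slippery, about 42 g.
- potato5_mid (a point): Lower baby potato, a 44 mm ball sliced flat below, lying in the pan on its slice; this is the centre of the ball, 13 mm above the slice and 22 mm from the skin. Two lie in each row, 59 mm apart between centres at the start, with a space between that widens as they slide apart to the side walls. Damp and slippery, about 42 g.
- potato6_mid (a point): Lower baby potato, a 44 mm ball sliced flat below, lying in the pan on its slice; this is the centre of the ball, 13 mm above the slice and 22 mm from the skin. Two lie in each row, 59 mm apart between centres at the start, with a space between that widens as they slide apart to the side walls. Damp and slippery, about 42 g.
- potato7_mid (a point): Whole round baby potato, 40 to 48 mm across, 50 g; this is its centre. It starts wedged on the two lower ones of its row, proud of the rim. A slowly growing push down (mostly 5 to 15 N, at times more) makes it shove them aside and sink to the pan floor. When the bed is firm must be felt: a firm tamp is a held push of 15 to 20 N in all on the heap; over 30 N on one potato bruises it.
- potato8_mid (a point): Whole round baby potato, 40 to 48 mm across, 50 g; this is its centre. It starts wedged on the two lower ones of its row, proud of the rim. A slowly growing push down (mostly 5 to 15 N, at times more) makes it shove them aside and sink to the pan floor. When the bed is firm must be felt: a firm tamp is a held push of 15 to 20 N in all on the heap; over 30 N on one potato bruises it.
- potato9_mid (a point): Whole round baby potato, 40 to 48 mm across, 50 g; this is its centre. It starts wedged on the two lower ones of its row, proud of the rim. A slowly growing push down (mostly 5 to 15 N, at times more) makes it shove them aside and sink to the pan floor. When the bed is firm must be felt: a firm tamp is a held push of 15 to 20 N in all on the heap; over 30 N on one potato bruises it.
- bottle: Brown squeeze bottle with a white nozzle, 60 mm in diameter and 193 mm tall, standing on the bench; leave it alone. Origin: centre of its underside.
- tub: Empty brown card food tub, 106 mm across its mouth and 72 mm tall, standing on the bench; leave it alone. Origin: centre of its underside.
- jar: Small jar with a lid, 60 mm in diameter and 85 mm tall, standing on the bench; leave it alone. Origin: centre of its underside.
Mind the look-alikes: they are no part of the job. What is shaped like the part that bears potato5_mid but blue is not meant.

How it is judged (in metres and radians):
On the way, in this order (a step that is already met when the one before it is completed fails the run):
1. the tamper has been lifted off its tray (z of tamper in the frame of tray above 0.05 m), for 0.1 s.
2. no potato stands above the rim and the bed is held under a firm push: about 12 N, which with the potatoes' own 4 N loads the pan with over 16 N (z of each of potato1_mid, potato2_mid, potato3_mid, potato4_mid, potato5_mid, potato6_mid, potato8_mid in the frame of pan below 0.0345 m and z of potato7_mid in the frame of pan below 0.0365 m and z of potato9_mid in the frame of pan below 0.0325 m and horizontal distance between each of potato1_mid, potato2_mid, potato3_mid, potato4_mid, potato5_mid, potato6_mid, potato7_mid, potato8_mid, potato9_mid and pan below 0.085 m and contact force between pan and anything else above 16 N), for 0.2 s.
At the end, for the whole second after the job is handed in: All nine potatoes lie in the pan with their tops no higher than its rim (0.5 mm allowed), at rest, and the tamper stands upright (within 0.08 rad) and still with its plate flat on the floor of its tray (z of each of potato1_mid, potato2_mid, potato3_mid, potato4_mid, potato5_mid, potato6_mid, potato8_mid in the frame of pan below 0.0345 m and z of potato7_mid in the frame of pan below 0.0365 m and z of potato9_mid in the frame of pan below 0.0325 m and horizontal distance between each of potato1_mid, potato2_mid, potato3_mid, potato4_mid, potato5_mid, potato6_mid, potato7_mid, potato8_mid, potato9_mid and pan below 0.085 m and z of tamper in the frame of tray below 0.008 m and angle between tamper's own z axis and vertical below 0.08 rad and horizontal distance between tamper and tray below 0.06 m and linear speed of tamper below 0.02 m/s and linear speed of each of potato1, potato2, potato3, potato4, potato5, potato6, potato7, potato8, potato9 below 0.03 m/s); the robot touches nothing.
It fails at once if the tamper presses or strikes a potato or the pan with more than 32 N: bruised (contact force between tamper and potato1 above 32 N or contact force between tamper and potato2 above 32 N or contact force between tamper and potato3 above 32 N or contact force between tamper and potato4 above 32 N or contact force between tamper and potato5 above 32 N or contact force between tamper and potato6 above 32 N or contact force between tamper and potato7 above 32 N or contact force between tamper and potato8 above 32 N or contact force between tamper and potato9 above 32 N or contact force between tamper and pan above 32 N).
It fails at once if the gripper touches a potato (contact force between the fingers and potato1 above 0.5 N or contact force between the fingers and potato2 above 0.5 N or contact force between the fingers and potato3 above 0.5 N or contact force between the fingers and potato4 above 0.5 N or contact force between the fingers and potato5 above 0.5 N or contact force between the fingers and potato6 above 0.5 N or contact force between the fingers and potato7 above 0.5 N or contact force between the fingers and potato8 above 0.5 N or contact force between the fingers and potato9 above 0.5 N).
It fails at once if the bottle, tub or jar is moved by over 30 mm or knocked over ((distance of bottle from where it was at the start of the episode above 0.03 m or angle between bottle's own z axis and vertical above 0.5 rad) or (distance of tub from where it was at the start of the episode above 0.03 m or angle between tub's own z axis and vertical above 0.5 rad) or (distance of jar from where it was at the start of the episode above 0.03 m or angle between jar's own z axis and vertical above 0.5 rad)).
It also fails if it takes over 72 s, if anything falls off the work surface, if the arm or the gripper's body presses on something with over 40 N, if the wrist force passes 120 N, or if a joint passes its speed limit or range.

## Working session

There is one attempt and no reset: what is moved stays moved. The work goes in short steps, Python scripts to look and compute and a tool call to move; the robot and the scene stay as the last step left them, time stands still between calls to the robot, and variables do not carry over. Pictures are saved under pics/ and viewed, and the job is handed in when it is done.

Besides the shell and the picture viewer there is one more tool, called by a JSON object that holds its "name" and its "arguments", one argument or row to a line. carry_out: Moves the arm, as the interface text tells. Shift numbers are shares of 200 mm and turn numbers shares of pi/2 rad, none past 1 either way. Its arguments: {"type":"object","properties":{"targets":{"type":"array"},"jaw":{"type":"number"}},"required":["targets"]}

```bash
ls; mkdir -p pics
python3 - <<'E'
from rig import bot
import cv2,numpy as np
np.set_printoptions(precision=4,suppress=True)
s=bot.read_state();print(s)
for n in("side","top"):
    cv2.imwrite(f"pics/{n}0.png",bot.capture(n)); c=bot.camera_info(n);print(n,np.array(c["camera_matrix"]),np.array(c["view"]))
E
```

```text
pics
{'time_s': 0.0, 'joint_positions': array([ 53.5997,  30.2788,  82.1575,   0.0004,  67.6896, -10.2268]), 'qvel': array([ 0.0004,  0.0077,  0.0669,  0.0326, -0.0395,  0.0145]), 'tau': array([  0.0002, -44.0048, -17.6588,   0.0633,   0.0583,  -0.0002]), 'position': array([0.2752, 0.5603, 0.2043]), 'tcp_rot': array([[-0.8975,  0.4411, -0.0013],
       [ 0.4411,  0.8975, -0.0018],
       [ 0.0004, -0.0022, -1.    ]]), 'force': array([ 0.592 , -0.0179, -0.1   ]), 'moment': array([ 0.0225, -0.0114,  0.0145]), 'opening': 0.9971802123603221}
side [[482.6507   0.     263.3908]
 [  0.     482.6507 194.514 ]
 [  0.       0.       1.    ]] [[ 0.7171 -0.697   0.0064 -0.464 ]
 [-0.4478 -0.4678 -0.762   0.3559]
 [ 0.5341  0.5436 -0.6475  0.9452]
 [ 0.      0.      0.      1.    ]]
top [[467.036    0.     254.7103]
 [  0.     467.036  195.6495]
 [  0.       0.       1.    ]] [[ 0.0067 -0.9999  0.0153 -0.0123]
 [-0.9867 -0.0091 -0.1625  0.6202]
 [ 0.1626 -0.014  -0.9866  1.5243]
 [ 0.      0.      0.      1.    ]]
```

View pics/top0.png

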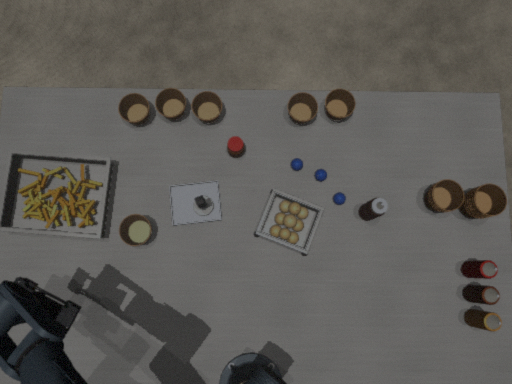

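View pics/side0.png

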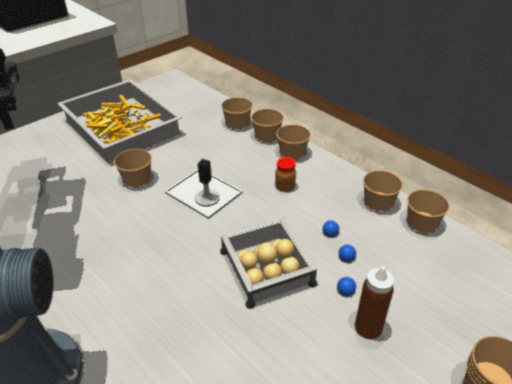

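The tamper stands in the tray at top (203,203) and side (205,185). The pan of potatoes is at top (289,221) and side (268,262). The blue balls at top (297,164), (320,175) and (339,199) are decoys. The bottle is at top (373,208) and the jar at (235,147). The tub is probably the one at (137,231). Next I'll crop in close.

Run:
```python
import cv2,numpy as np
a=cv2.imread("pics/top0.png");b=cv2.imread("pics/side0.png")
cv2.imwrite("pics/c1.png",np.hstack([cv2.resize(a[170:240,160:235],(380,355),interpolation=2),cv2.resize(a[180:260,245:330],(378,355),interpolation=2)]))
cv2.imwrite("pics/c2.png",np.hstack([cv2.resize(b[145:225,160:250],(400,356),interpolation=2),cv2.resize(b[215:310,215:325],(400,356),interpolation=2)]))
```

```text
(no output)
```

View pics/c1.png

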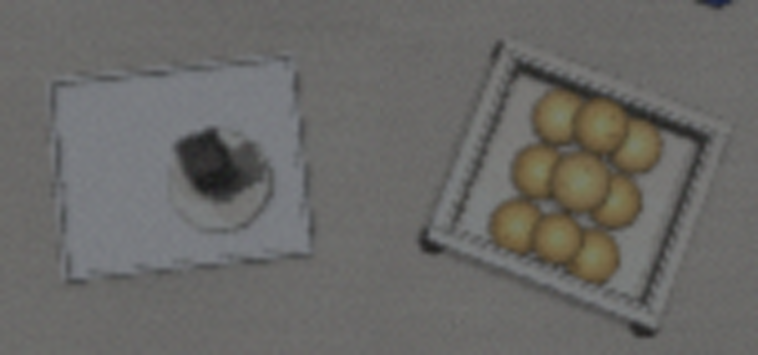

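View pics/c2.png

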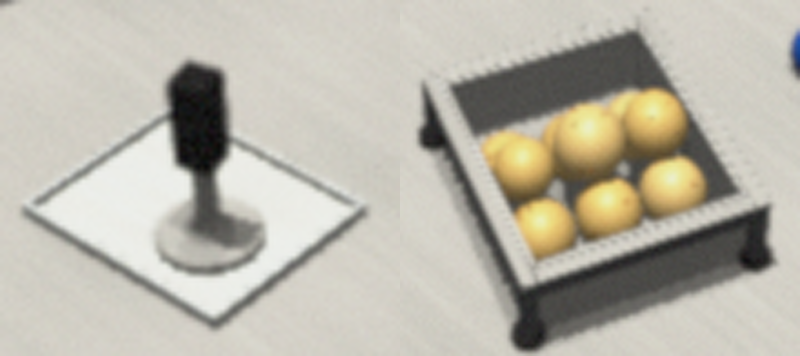

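```bash
cat > h.py <<'E'
from rig import bot
import cv2,numpy as np
np.set_printoptions(precision=4,suppress=True)
def cam(n):
    c=bot.camera_info(n);K=np.array(c["camera_matrix"]);V=np.array(c["view"]);return K,V
def ray(n,px,z):
    K,V=cam(n);R=V[:3,:3];o=-R.T@V[:3,3];d=R.T@np.linalg.inv(K)@np.array([px[0],px[1],1.])
    return o+d*(z-o[2])/d[2]
def proj(n,p):
    K,V=cam(n);q=K@(V[:3,:3]@np.asarray(p)+V[:3,3]);return q[:2]/q[2]
def rel(p,R=None,s=None):
    s=s or bot.read_state();T=s["tcp_rot"];return T.T@(np.asarray(p)-s["position"])/0.2
E
python3 - <<'E'
from h import *
a=cv2.imread("pics/top0.png");b=cv2.imread("pics/side0.png")
P=[ray("top",p,.056)[:2] for p in[(272.4,189.5),(323.7,208.8),(306.8,253.9),(256.2,233.6)]]
P=np.array(P);print("pan top",P,P.mean(0),[np.linalg.norm(P[i]-P[i-1]) for i in range(4)])
d=P[0]-P[3];print(np.degrees(np.arctan2(d[1],d[0])));d=P[1]-P[2];print(np.degrees(np.arctan2(d[1],d[0])))
# side pan rim corners
S=[(215+ (x-400)*110/400,215+y*95/356) for x,y in[(422,82),(637,22),(768,205),(532,285)]]
S=np.array([ray("side",p,.056)[:2] for p in S]);print("pan side",S,S.mean(0))
# tray: bright bluish
for n,im in(("top",a),("side",b)):
    g=cv2.cvtColor(im,cv2.COLOR_BGR2GRAY)
    blk=(g<45).astype(np.uint8)
    m=np.zeros_like(blk)
    if n=="top":m[190:215,190:215]=1
    else:m[150:190,190:220]=1
    blk&=m;c=max(cv2.findContours(blk,0,2)[0],key=cv2.contourArea);print(n,"grip",cv2.boundingRect(c),cv2.minAreaRect(c),c[:,0].mean(0))
T=[(160+x*75/380,170+y*70/355) for x,y in[(53,82),(293,60),(312,253),(68,280)]]
T=np.array([ray("top",p,.010)[:2] for p in T]);print("tray",T,T.mean(0),[np.linalg.norm(T[i]-T[i-1]) for i in range(4)])
d=T[0]-T[3];print(np.degrees(np.arctan2(d[1],d[0])))
print("plate top",ray("top",(160+222*75/380,170+180*70/355),.009), "side",ray("side",(160+210*90/400,145+233*80/356),.011))
print("grip top in top", ray("top",(160+201*75/380,170+148*70/355),.131),"side",ray("side",(160+196*90/400,145+73*80/356),.131))
E
```

```text
pan top [[ 0.641  -0.0668]
 [ 0.5769 -0.239 ]
 [ 0.4263 -0.1805]
 [ 0.4919 -0.0131]] [ 0.534  -0.1248] [np.float64(0.15845902059539946), np.float64(0.18372872136342813), np.float64(0.1615803178333814), np.float64(0.17979082043514769)]
-19.806782852548707
-21.224690077271685
pan side [[ 0.4887 -0.0162]
 [ 0.6315 -0.0756]
 [ 0.5759 -0.2429]
 [ 0.4299 -0.1856]] [ 0.5315 -0.1301]
top grip (198, 197, 9, 11) ((202.0, 202.0), (10.0, 8.0), 90.0) [201.92 201.6 ]
side grip (199, 161, 12, 23) ((204.3292694091797, 171.9634246826172), (22.307172775268555, 10.380563735961914), 83.6598129272461) [205.1 173.2]
tray [[0.6576 0.2841]
 [0.6745 0.1205]
 [0.5418 0.1051]
 [0.5221 0.2691]] [0.599  0.1947] [np.float64(0.13631426933517218), np.float64(0.16441707088979665), np.float64(0.13361255244528644), np.float64(0.1651952611494043)]
6.299489234380121
plate top [0.5912 0.1672 0.009 ] side [0.588  0.1631 0.011 ]
grip top in top [0.5941 0.1692 0.131 ] side [0.5913 0.1672 0.131 ]
```

Run:
```python
from h import *
a=cv2.imread("pics/top0.png");b=cv2.imread("pics/side0.png")
def g(im,k):return np.clip(255*(im/255.)**k,0,255).astype(np.uint8)
A=cv2.resize(g(a[192:218,190:220],.5),(450,390),interpolation=cv2.INTER_CUBIC)
B=cv2.resize(g(b[155:195,192:222],.45),(300,390),interpolation=cv2.INTER_CUBIC)
cv2.imwrite("pics/c3.png",np.hstack([A,B]))
```

```text
(no output)
```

View pics/c3.png

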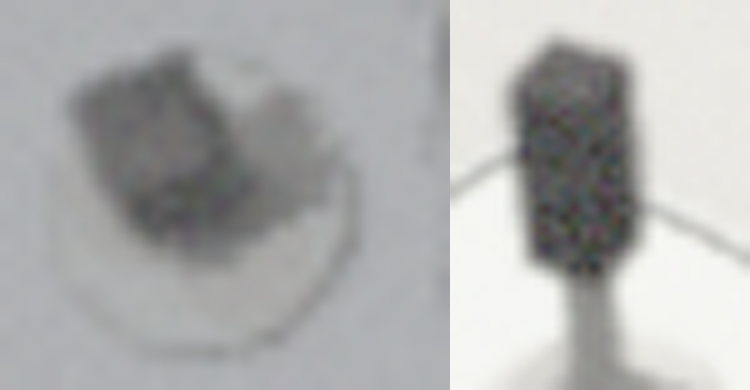

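Run:
```python
from h import *
for n,L in(("top",[(72,100),(185,50),(230,145),(120,195)]),("side",[(110,40),(180,60),(135,102),(65,85)])):
    P=np.array([ray(n,((190+x/15,192+y/15) if n=="top" else (192+x/10,155+y*40/390)),.131)[:2] for x,y in L]);print(n,P.mean(0))
    for i in range(4):
        d=P[i]-P[i-1];print(np.linalg.norm(d),np.degrees(np.arctan2(d[1],d[0]))%90)
# uppers triangulate
tp=[(245+(x-380)/4.447,180+y/4.4375) for x,y in[(600,125),(580,180),(558,238)]]
sp=[(215+(x-400)*110/400,215+y*95/356) for x,y in[(652,120),(588,140),(522,165)]]
yaw=np.radians(-20.5);R=np.array([[np.cos(yaw),-np.sin(yaw)],[np.sin(yaw),np.cos(yaw)]])
c=np.array([.533,-.127])
for t,s in zip(tp,sp):
    M=[]
    for n,p in(("top",t),("side",s)):
        K,V=cam(n);Q=K@V[:3];M.append(Q)
    X=cv2.triangulatePoints(M[0],M[1],np.array(t),np.array(s))[:,0];X=X[:3]/X[3];print(X,R.T@(X[:2]-c))
for x,y in[(562,115),(635,145),(540,172),(615,200),(515,225),(593,255)]:
    X=ray("top",(245+(x-380)/4.447,180+y/4.4375),.017);print(X,R.T@(X[:2]-c))
s=bot.read_state()
yw=np.degrees(np.arctan2(s["tcp_rot"][1,0],s["tcp_rot"][0,0]));print("tool x yaw",yw)
```

```text
top [0.5909 0.1677]
0.022963366624523873 27.839477862005207
0.026137967328646632 24.869567709220206
0.022709495915112694 26.273399198797165
0.02550559708854522 25.38589715261557
side [0.589  0.1637]
0.02266044283156514 20.228682914482086
0.021210707933197095 20.886074658002585
0.021422043715395148 17.712502734272363
0.020324457889829818 24.467932290020343
[ 0.5788 -0.1413  0.0502] [0.0479 0.0027]
[ 0.5363 -0.1255  0.0514] [0.0025 0.0025]
[ 0.4929 -0.1092  0.0484] [-0.0438  0.0026]
[ 0.5911 -0.1154  0.017 ] [0.0504 0.0312]
[ 0.5682 -0.1717  0.017 ] [ 0.0486 -0.0295]
[ 0.5466 -0.0983  0.017 ] [0.0027 0.0317]
[ 0.5254 -0.1559  0.017 ] [ 0.003  -0.0297]
[ 0.5055 -0.079   0.017 ] [-0.0425  0.0353]
[ 0.483  -0.1387  0.017 ] [-0.0428 -0.0284]
tool x yaw 153.8264897159307
```

```bash
cat >> h.py <<'E'
from scipy.spatial.transform import Rotation as Ro
def go(p,jaw):
    s=bot.read_state();T=s["tcp_rot"];a=np.radians(jaw)
    y=np.array([np.cos(a),np.sin(a),0]);z=np.array([0,0,-1.]);x=np.cross(y,z)
    D=np.c_[x,y,z]
    sh=T.T@(np.asarray(p)-s["position"])/.2
    rv=Ro.from_matrix(T.T@D).as_rotvec()/(np.pi/2)
    print("t",s["time_s"],"pos",s["position"],"F",s["force"],"M",s["moment"],"op",s["opening"])
    print("shift",sh,"turn",rv)
E
python3 -c "
from h import *
go([.59,.166,.2],24)"
```

```text
t 0.1 pos [0.2752 0.5604 0.2044] F [ 0.0769  0.1413 -0.1067] M [-0.0423  0.0111  0.0094] op 1.0015064225943688
shift [-2.2822 -1.0754  0.0232] turn [-0.0013  0.0002  0.4425]
```

{"name": "carry_out", "arguments": {
  "targets": [
    [-0.2, -0.09, 0, 0, 0, 0.05],
    [-0.4, -0.19, 0, 0, 0, 0.1],
    [-0.6, -0.28, 0, 0, 0, 0.14],
    [-0.8, -0.38, 0, 0, 0, 0.18],
    [-1, -0.47, 0, 0, 0, 0.22]
  ],
  "jaw": 1
}}

```text
time_s: 0.72
position: [0.4137, 0.3864, 0.2041]
tcp_rot: [[-0.694, 0.72, -0.002], [0.72, 0.694, -0.002], [-0.0, -0.003, -1.0]]
force: [0.7, -0.7, -0.6]
opening: 0.999
```

```bash
python3 -c "
from h import *
go([.59,.166,.2],24)"
```

```text
t 0.725 pos [0.4137 0.3864 0.2041] F [ 0.6683 -0.6785 -0.6425] M [-0.07   -0.0205 -0.0285] op 0.9993825207812663
shift [-1.4053 -0.1289  0.0209] turn [-0.0018  0.0004  0.2212]
```

{"name": "carry_out", "arguments": {
  "targets": [
    [-0.25, -0.02, 0, 0, 0, 0.06],
    [-0.5, -0.05, 0, 0, 0, 0.11],
    [-0.75, -0.07, 0, 0, 0, 0.17],
    [-1, -0.09, 0, 0, 0, 0.22],
    [-1, -0.1, 0, 0, 0, 0.22]
  ]
}}

```text
time_s: 1.35
position: [0.5405, 0.2255, 0.2038]
tcp_rot: [[-0.404, 0.915, -0.001], [0.915, 0.404, -0.003], [-0.002, -0.002, -1.0]]
force: [-0.6, -0.1, 0.5]
opening: 1.001
```

```bash
python3 -c "
from h import *
go([.59,.166,.2],24)"
```

```text
t 1.35 pos [0.5405 0.2255 0.2038] F [-0.5537 -0.1014  0.4541] M [-0.0082  0.0161  0.025 ] op 1.000629493921412
shift [-0.3723  0.1063  0.0195] turn [-0.0012  0.0013 -0.0019]
```

{"name": "carry_out", "arguments": {
  "targets": [
    [-0.15, 0.05, 0.02, 0, 0, 0],
    [-0.3, 0.09, 0.02, 0, 0, 0],
    [-0.37, 0.106, 0.02, 0, 0, 0],
    [-0.37, 0.106, 0.02, 0, 0, 0]
  ]
}}

```text
time_s: 1.85
position: [0.5894, 0.1665, 0.1996]
tcp_rot: [[-0.403, 0.915, -0.002], [0.915, 0.403, -0.002], [-0.001, -0.003, -1.0]]
force: [-0.3, -0.4, 0.0]
opening: 1.002
```

Run:
```python
from h import *
go([.59,.166,.098],24)
a=bot.capture("top");b=bot.capture("side")
cv2.imwrite("pics/c4.png",np.hstack([cv2.resize(a[150:250,140:260],(400,333)),cv2.resize(b[110:220,140:260],(364,333))]))
```

```text
t 1.85 pos [0.5894 0.1665 0.1996] F [-0.2756 -0.403   0.0194] M [-0.0489  0.0094 -0.0106] op 1.001964027237287
shift [-0.003   0.0031  0.5079] turn [-0.0017  0.0007 -0.0023]
```

View pics/c4.png

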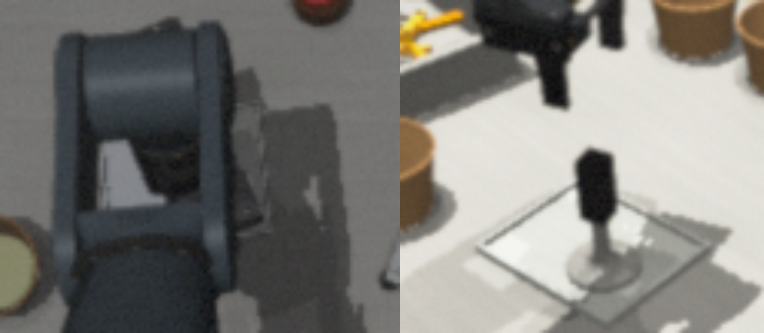

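Side view: the fingers are at crop (555,90) and (612,30), either side of and above the grip at (597,180). Calibration puts the tool within about 3 mm of the grip axis, so I'm going down.

{"name": "carry_out", "arguments": {
  "targets": [
    [0, 0.0, 0.15, 0, 0, 0],
    [0, 0, 0.3, 0, 0, 0],
    [0, 0, 0.42, 0, 0, 0],
    [0, 0, 0.48, 0, 0, 0],
    [0, 0, 0.505, 0, 0, 0],
    [0, 0, 0.505, 0, 0, 0]
  ]
}}

```text
time_s: 2.7
position: [0.5886, 0.1676, 0.0991]
tcp_rot: [[-0.405, 0.914, -0.002], [0.914, 0.405, -0.002], [-0.001, -0.002, -1.0]]
force: [-0.1, 0.0, 0.8]
opening: 1.003
```

{"name": "carry_out", "arguments": {
  "targets": [
    [0, 0, 0, 0, 0, 0],
    [0, 0, 0, 0, 0, 0],
    [0, 0, 0, 0, 0, 0],
    [0, 0, 0, 0, 0, 0],
    [0, 0, 0, 0, 0, 0],
    [0, 0, 0, 0, 0, 0]
  ],
  "jaw": -1
}}

```text
time_s: 3.45
position: [0.5886, 0.1676, 0.0991]
tcp_rot: [[-0.405, 0.914, -0.002], [0.914, 0.405, -0.002], [-0.001, -0.002, -1.0]]
force: [0.4, 0.9, 0.8]
opening: 0.403
```

Run:
```python
from h import *
go([.59,.166,.22],-20.5)
b=bot.capture("side")
cv2.imwrite("pics/c5.png",cv2.resize(b[110:220,140:260],(560,513)))
```

```text
t 3.45 pos [0.5886 0.1676 0.0991] F [0.3997 0.8834 0.841 ] M [ 0.0992 -0.1599 -0.0276] op 0.4031667322647236
shift [-0.0106  0.0018 -0.6046] turn [-0.0011  0.0012  0.4933]
```

View pics/c5.png

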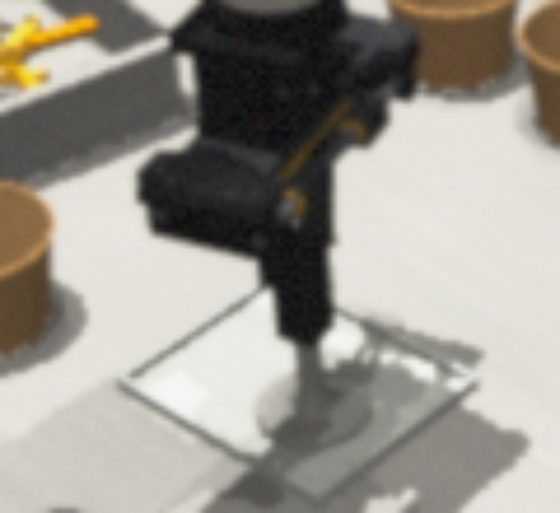

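{"name": "carry_out", "arguments": {
  "targets": [
    [0, 0, 0, 0, 0, 0],
    [0, 0, 0, 0, 0, 0],
    [0, 0, 0, 0, 0, 0],
    [0, 0, 0, 0, 0, 0]
  ]
}}

```text
time_s: 4.0
position: [0.5893, 0.1678, 0.0993]
tcp_rot: [[-0.405, 0.914, 0.0], [0.914, 0.405, -0.001], [-0.001, -0.0, -1.0]]
force: [0.7, 1.7, 0.0]
opening: 0.322
```

The opening is now 28.0 mm, so the jaws are flush on the grip. Lifting.

{"name": "carry_out", "arguments": {
  "targets": [
    [0, 0, -0.05, 0, 0, 0],
    [0, 0, -0.15, 0, 0, 0],
    [0, 0, -0.3, 0, 0, 0.1],
    [0, 0, -0.45, 0, 0, 0.2],
    [0, 0, -0.6, 0, 0, 0.3],
    [0, 0, -0.6, 0, 0, 0.4],
    [0, 0, -0.6, 0, 0, 0.49],
    [0, 0, -0.6, 0, 0, 0.49]
  ]
}}

```text
time_s: 5.0
position: [0.5882, 0.1677, 0.219]
tcp_rot: [[0.344, 0.939, -0.002], [0.939, -0.344, -0.002], [-0.002, -0.001, -1.0]]
force: [-0.7, -0.7, -4.2]
opening: 0.321
```

Run:
```python
from h import *
yaw=np.radians(-20.5);R=np.array([[np.cos(yaw),-np.sin(yaw)],[np.sin(yaw),np.cos(yaw)]])
c=np.array([.535,-.126])
for x in(-.033,0,.033):print(x,c+R@[x,0.002])
go([.535,-.126,.22],-20.5)
```

```text
-0.033 [ 0.5048 -0.1126]
0 [ 0.5357 -0.1241]
0.033 [ 0.5666 -0.1357]
t 5.0 pos [0.5882 0.1677 0.219 ] F [-0.7331 -0.7078 -4.1894] M [-0.0489  0.0703  0.0877] op 0.32098499492881655
shift [-1.4705  0.2553 -0.0017] turn [-0.0009  0.0016  0.0042]
```

{"name": "carry_out", "arguments": {
  "targets": [
    [-0.2, 0.035, 0, 0, 0, 0],
    [-0.45, 0.08, 0, 0, 0, 0],
    [-0.7, 0.12, 0, 0, 0, 0],
    [-0.95, 0.16, 0, 0, 0, 0],
    [-0.98, 0.17, 0, 0, 0, 0]
  ]
}}

```text
time_s: 5.62
position: [0.5516, -0.0313, 0.2193]
tcp_rot: [[0.346, 0.938, -0.004], [0.938, -0.346, -0.003], [-0.004, -0.003, -1.0]]
force: [0.8, 2.1, -4.2]
opening: 0.314
```

Run:
```python
from h import *
go([.5355,-.125,.18],-20.5)
```

```text
t 5.625 pos [ 0.5516 -0.0313  0.2193] F [ 0.7752  2.1294 -4.2378] M [ 0.209  -0.0705  0.0357] op 0.31435414374720544
shift [-0.4669  0.0868  0.198 ] turn [-0.0016  0.0026  0.0031]
```

{"name": "carry_out", "arguments": {
  "targets": [
    [-0.2, 0.035, 0, 0, 0, 0],
    [-0.4, 0.075, 0.05, 0, 0, 0],
    [-0.467, 0.087, 0.12, 0, 0.003, 0],
    [-0.467, 0.087, 0.18, 0, 0.003, 0],
    [-0.467, 0.087, 0.195, 0, 0.003, 0],
    [-0.467, 0.087, 0.195, 0, 0.003, 0]
  ]
}}

```text
time_s: 6.38
position: [0.5355, -0.1236, 0.1803]
tcp_rot: [[0.344, 0.939, -0.003], [0.939, -0.344, 0.002], [0.001, -0.003, -1.0]]
force: [0.2, 0.7, -3.5]
opening: 0.318
```

Run:
```python
from h import *
go([.5355,-.125,.15],-20.5)
b=bot.capture("side")
cv2.imwrite("pics/c6.png",cv2.resize(b[190:320,200:340],(603,560)))
```

```text
t 6.375 pos [ 0.5355 -0.1236  0.1803] F [ 0.159   0.7028 -3.5037] M [-0.0794  0.0969  0.0559] op 0.3184877617364373
shift [-0.0066  0.0027  0.1515] turn [-0.0022 -0.0007  0.0043]
```

View pics/c6.png

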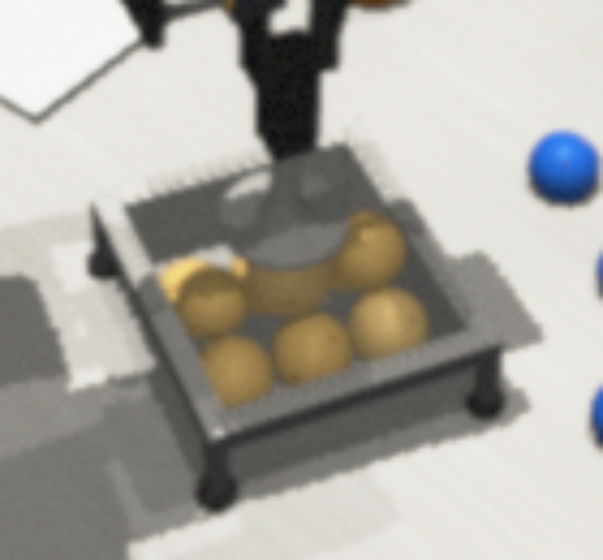

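The plate is centred above the middle upper potato at crop (287,285). Now a slow descent while watching the force.

{"name": "carry_out", "arguments": {
  "targets": [
    [0, 0, 0.01, 0, 0, 0],
    [0, 0, 0.02, 0, 0, 0],
    [0, 0, 0.03, 0, 0, 0],
    [0, 0, 0.035, 0, 0, 0],
    [0, 0, 0.04, 0, 0, 0]
  ]
}}

```text
time_s: 7.05
position: [0.5358, -0.124, 0.1726]
tcp_rot: [[0.344, 0.939, -0.002], [0.939, -0.344, 0.002], [0.001, -0.002, -1.0]]
force: [-0.4, -0.1, -3.0]
opening: 0.317
```

{"name": "carry_out", "arguments": {
  "targets": [
    [0, 0, 0.005, 0, 0, 0],
    [0, 0, 0.01, 0, 0, 0],
    [0, 0, 0.015, 0, 0, 0]
  ]
}}

```text
time_s: 7.42
position: [0.5368, -0.1244, 0.1706]
tcp_rot: [[0.344, 0.939, 0.0], [0.939, -0.344, 0.001], [0.001, 0.0, -1.0]]
force: [-0.6, 0.7, 4.6]
opening: 0.321
```

{"name": "carry_out", "arguments": {
  "targets": [
    [0, 0, 0.005, 0, 0, 0],
    [0, 0, 0.01, 0, 0, 0],
    [0, 0, 0.015, 0, 0, 0]
  ]
}}

```text
time_s: 7.8
position: [0.5389, -0.1253, 0.1698]
tcp_rot: [[0.344, 0.939, 0.006], [0.939, -0.344, -0.002], [0.0, 0.006, -1.0]]
force: [-0.4, 0.6, 12.6]
opening: 0.319
```

{"name": "carry_out", "arguments": {
  "targets": [
    [0, -0.005, 0.01, 0, 0, 0],
    [0, -0.01, 0.013, 0, 0, 0],
    [0, -0.013, 0.015, 0, 0, 0],
    [0, -0.016, 0.017, 0, 0, 0]
  ]
}}

```text
time_s: 8.3
position: [0.5378, -0.1249, 0.1684]
tcp_rot: [[0.344, 0.939, 0.011], [0.939, -0.344, -0.004], [0.0, 0.011, -1.0]]
force: [0.4, -1.0, 2.9]
opening: 0.32
```

{"name": "carry_out", "arguments": {
  "targets": [
    [0, -0.003, 0.012, 0.004, 0, 0],
    [0, -0.006, 0.014, 0.007, 0, 0],
    [0, -0.006, 0.016, 0.01, 0, 0],
    [0, -0.006, 0.018, 0.01, 0, 0]
  ]
}}

```text
time_s: 8.8
position: [0.5365, -0.1243, 0.1641]
tcp_rot: [[0.344, 0.939, -0.005], [0.939, -0.344, 0.002], [0.001, -0.006, -1.0]]
force: [0.9, -0.7, -3.5]
opening: 0.318
```

{"name": "carry_out", "arguments": {
  "targets": [
    [0, 0, 0.006, -0.002, 0, 0],
    [0, 0, 0.012, -0.003, 0, 0],
    [0, 0, 0.018, -0.003, 0, 0],
    [0, 0, 0.022, -0.003, 0, 0]
  ]
}}

```text
time_s: 9.3
position: [0.5361, -0.1241, 0.1597]
tcp_rot: [[0.344, 0.939, -0.002], [0.939, -0.344, 0.001], [0.001, -0.002, -1.0]]
force: [-0.7, 0.5, -1.1]
opening: 0.317
```

{"name": "carry_out", "arguments": {
  "targets": [
    [0, 0, 0.005, 0, 0, 0],
    [0, 0, 0.01, 0, 0, 0],
    [0, 0, 0.015, 0, 0, 0]
  ]
}}

```text
time_s: 9.68
position: [0.5354, -0.1238, 0.1565]
tcp_rot: [[0.344, 0.939, -0.003], [0.939, -0.344, 0.002], [0.001, -0.004, -1.0]]
force: [-1.9, 0.7, -2.0]
opening: 0.317
```

{"name": "carry_out", "arguments": {
  "targets": [
    [0, 0.002, 0.006, 0, 0, 0],
    [0, 0.003, 0.012, 0, 0, 0],
    [0, 0.003, 0.018, 0, 0, 0]
  ]
}}

```text
time_s: 10.05
position: [0.5351, -0.1236, 0.1528]
tcp_rot: [[0.344, 0.939, -0.005], [0.939, -0.344, 0.003], [0.001, -0.006, -1.0]]
force: [-4.6, 1.5, 2.7]
opening: 0.316
```

{"name": "carry_out", "arguments": {
  "targets": [
    [0, 0, 0.006, 0, 0, 0],
    [0, 0, 0.011, 0, 0, 0],
    [0, 0, 0.015, 0, 0, 0]
  ]
}}

```text
time_s: 10.42
position: [0.5353, -0.1234, 0.1511]
tcp_rot: [[0.344, 0.939, -0.005], [0.939, -0.344, 0.003], [0.001, -0.005, -1.0]]
force: [-4.8, 2.4, 11.0]
opening: 0.317
```

Run:
```python
from h import *
go([.5355,-.125,.15],-20.5)
b=bot.capture("side")
cv2.imwrite("pics/c7.png",cv2.resize(b[190:320,200:340],(603,560)))
```

```text
t 10.425 pos [ 0.5353 -0.1234  0.1511] F [-4.7509  2.3977 10.9653] M [0.7267 1.4069 0.026 ] op 0.3174548008301622
shift [-0.0073  0.0037  0.0053] turn [-0.0034 -0.0007  0.0041]
```

View pics/c7.png

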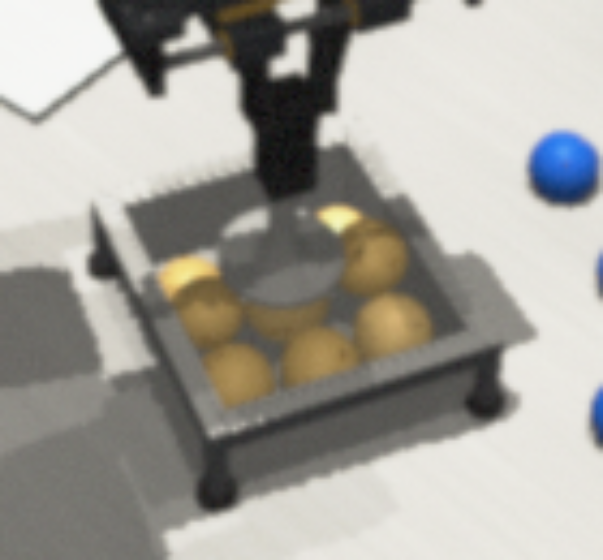

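{"name": "carry_out", "arguments": {
  "targets": [
    [0, 0, -0.06, 0, 0, 0],
    [0, 0, -0.125, 0, 0, 0],
    [0, 0.07, -0.13, -0.003, 0, 0],
    [0, 0.145, -0.13, -0.003, 0, 0],
    [0, 0.155, -0.12, -0.003, 0, 0],
    [0, 0.155, -0.115, -0.003, 0, 0]
  ]
}}

```text
time_s: 11.22
position: [0.5641, -0.134, 0.1728]
tcp_rot: [[0.344, 0.939, -0.002], [0.939, -0.344, 0.002], [0.001, -0.003, -1.0]]
force: [0.1, -0.2, -4.2]
opening: 0.318
```

Run:
```python
from h import *
go([.564,-.1346,.17],-20.5)
b=bot.capture("side")
cv2.imwrite("pics/c8.png",cv2.resize(b[190:320,200:340],(603,560)))
```

```text
t 11.225 pos [ 0.5641 -0.134   0.1728] F [ 0.0606 -0.1918 -4.223 ] M [-0.0932  0.1224 -0.0282] op 0.3183746499663184
shift [-0.0032  0.0006  0.0142] turn [-0.0018 -0.0009  0.0041]
```

View pics/c8.png

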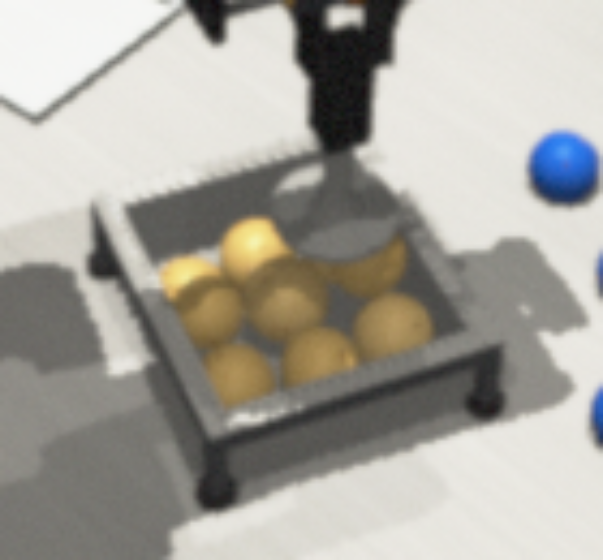

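{"name": "carry_out", "arguments": {
  "targets": [
    [0, 0, 0.01, 0, 0, 0],
    [0, 0, 0.018, 0, 0, 0],
    [0, 0, 0.024, 0, 0, 0],
    [0, 0, 0.029, 0, 0, 0]
  ]
}}

```text
time_s: 11.78
position: [0.5636, -0.1337, 0.167]
tcp_rot: [[0.344, 0.939, -0.003], [0.939, -0.344, 0.002], [0.001, -0.003, -1.0]]
force: [0.5, 0.0, -4.3]
opening: 0.318
```

{"name": "carry_out", "arguments": {
  "targets": [
    [0, 0, 0.005, 0, 0, 0],
    [0, 0, 0.01, 0, 0, 0],
    [0, 0, 0.015, 0, 0, 0]
  ]
}}

```text
time_s: 12.15
position: [0.5637, -0.1337, 0.164]
tcp_rot: [[0.344, 0.939, -0.002], [0.939, -0.344, 0.002], [0.001, -0.003, -1.0]]
force: [-0.1, -0.3, -4.4]
opening: 0.317
```

{"name": "carry_out", "arguments": {
  "targets": [
    [0, 0, 0.005, 0, 0, 0],
    [0, 0, 0.01, 0, 0, 0],
    [0, 0, 0.014, 0, 0, 0]
  ]
}}

```text
time_s: 12.52
position: [0.5637, -0.1337, 0.1611]
tcp_rot: [[0.344, 0.939, -0.002], [0.939, -0.344, 0.002], [0.001, -0.003, -1.0]]
force: [-0.9, -0.8, -3.8]
opening: 0.321
```

{"name": "carry_out", "arguments": {
  "targets": [
    [0, 0, 0.005, 0, 0, 0],
    [0, 0, 0.01, 0, 0, 0],
    [0, 0, 0.014, 0, 0, 0]
  ]
}}

```text
time_s: 12.9
position: [0.5638, -0.1338, 0.1583]
tcp_rot: [[0.344, 0.939, -0.002], [0.939, -0.344, 0.002], [0.001, -0.003, -1.0]]
force: [-0.1, -0.1, -2.9]
opening: 0.316
```

{"name": "carry_out", "arguments": {
  "targets": [
    [0, 0, 0.005, 0, 0, 0],
    [0, 0, 0.01, 0, 0, 0],
    [0, 0, 0.014, 0, 0, 0]
  ]
}}

```text
time_s: 13.28
position: [0.5637, -0.1337, 0.1554]
tcp_rot: [[0.344, 0.939, -0.002], [0.939, -0.344, 0.002], [0.001, -0.003, -1.0]]
force: [0.4, 0.3, -3.5]
opening: 0.316
```

{"name": "carry_out", "arguments": {
  "targets": [
    [0, 0, 0.006, 0, 0, 0],
    [0, 0, 0.012, 0, 0, 0],
    [0, 0, 0.015, 0, 0, 0]
  ]
}}

```text
time_s: 13.65
position: [0.5636, -0.1336, 0.1522]
tcp_rot: [[0.344, 0.939, -0.003], [0.939, -0.344, 0.002], [0.001, -0.003, -1.0]]
force: [0.4, -0.1, -4.4]
opening: 0.321
```

{"name": "carry_out", "arguments": {
  "targets": [
    [0, 0, 0.005, 0, 0, 0],
    [0, 0, 0.01, 0, 0, 0],
    [0, 0, 0.014, 0, 0, 0]
  ]
}}

```text
time_s: 14.02
position: [0.5636, -0.1336, 0.1493]
tcp_rot: [[0.344, 0.939, -0.003], [0.939, -0.344, 0.003], [0.001, -0.003, -1.0]]
force: [0.3, 0.9, -3.8]
opening: 0.317
```

{"name": "carry_out", "arguments": {
  "targets": [
    [0, 0, 0.005, 0, 0, 0],
    [0, 0, 0.01, 0, 0, 0],
    [0, 0, 0.014, 0, 0, 0]
  ]
}}

```text
time_s: 14.4
position: [0.5642, -0.134, 0.1474]
tcp_rot: [[0.344, 0.939, -0.001], [0.939, -0.344, 0.002], [0.001, -0.002, -1.0]]
force: [-0.3, -0.4, 3.0]
opening: 0.319
```

{"name": "carry_out", "arguments": {
  "targets": [
    [0, 0, 0.006, 0, 0, 0],
    [0, 0, 0.01, 0, 0, 0],
    [0, 0, 0.012, 0, 0, 0],
    [0, 0, 0.012, 0, 0, 0]
  ]
}}

```text
time_s: 14.9
position: [0.5658, -0.1347, 0.1473]
tcp_rot: [[0.344, 0.939, 0.003], [0.939, -0.344, -0.0], [0.001, 0.003, -1.0]]
force: [0.3, -0.5, 9.4]
opening: 0.32
```

Run:
```python
from h import *
go([.564,-.1346,.17],-20.5)
b=bot.capture("side")
cv2.imwrite("pics/c9.png",cv2.resize(b[190:320,200:340],(603,560)))
```

```text
t 14.9 pos [ 0.5658 -0.1347  0.1473] F [ 0.3084 -0.4997  9.4363] M [ 0.0781  0.5565 -0.0696] op 0.3203370005418956
shift [-0.0026 -0.0084 -0.1137] turn [ 0.0017 -0.0005  0.0042]
```

View pics/c9.png

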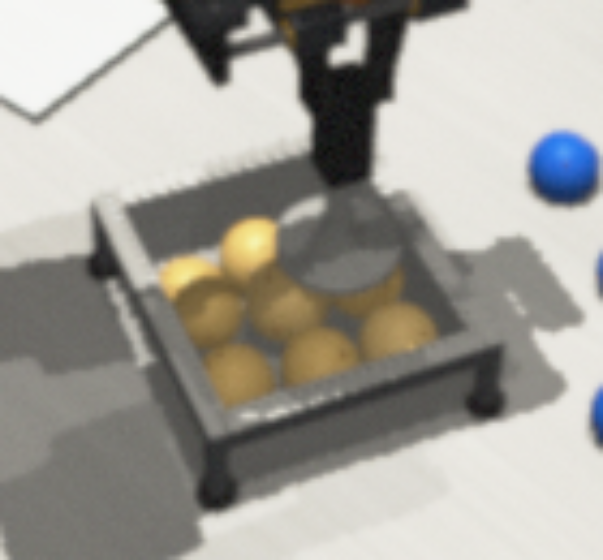

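{"name": "carry_out", "arguments": {
  "targets": [
    [0, 0, -0.06, 0, 0, 0],
    [0, 0, -0.13, 0, 0, 0],
    [0, -0.1, -0.14, 0, 0, 0],
    [0, -0.22, -0.14, 0, 0, 0],
    [0, -0.305, -0.14, 0, 0, 0],
    [0, -0.31, -0.13, 0, 0, 0],
    [0, -0.31, -0.13, 0, 0, 0]
  ]
}}

```text
time_s: 15.82
position: [0.5085, -0.1138, 0.1733]
tcp_rot: [[0.344, 0.939, 0.004], [0.939, -0.344, -0.001], [0.001, 0.004, -1.0]]
force: [0.0, 0.3, -4.2]
opening: 0.318
```

Run:
```python
from h import *
go([.5076,-.1136,.15],-20.5)
b=bot.capture("side")
cv2.imwrite("pics/c10.png",cv2.resize(b[190:320,200:340],(603,560)))
```

```text
t 15.825 pos [ 0.5085 -0.1138  0.1733] F [ 0.0375  0.3287 -4.179 ] M [-0.1286  0.0784 -0.0564] op 0.3184850741993083
shift [-0.0005 -0.0053  0.1167] turn [ 0.0028 -0.0005  0.0041]
```

View pics/c10.png

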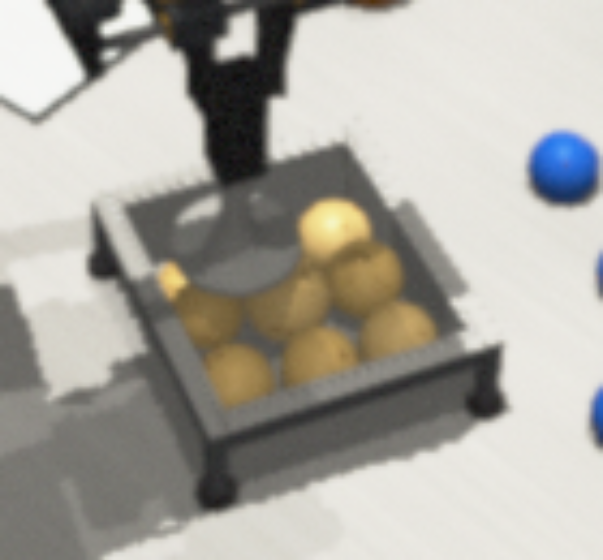

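{"name": "carry_out", "arguments": {
  "targets": [
    [0, -0.005, 0.01, 0.003, 0, 0],
    [0, -0.005, 0.02, 0.003, 0, 0],
    [0, -0.005, 0.03, 0.003, 0, 0],
    [0, -0.005, 0.036, 0.003, 0, 0],
    [0, -0.005, 0.042, 0.003, 0, 0]
  ]
}}

```text
time_s: 16.5
position: [0.5079, -0.1136, 0.1648]
tcp_rot: [[0.344, 0.939, 0.0], [0.939, -0.344, 0.001], [0.001, -0.0, -1.0]]
force: [0.3, -0.5, -3.4]
opening: 0.321
```

{"name": "carry_out", "arguments": {
  "targets": [
    [0, 0, 0.006, 0, 0, 0],
    [0, 0, 0.012, 0, 0, 0],
    [0, 0, 0.017, 0, 0, 0]
  ]
}}

```text
time_s: 16.88
position: [0.5079, -0.1136, 0.1614]
tcp_rot: [[0.344, 0.939, 0.0], [0.939, -0.344, 0.001], [0.001, -0.0, -1.0]]
force: [0.2, -0.1, -3.7]
opening: 0.319
```

{"name": "carry_out", "arguments": {
  "targets": [
    [0, 0, 0.006, 0, 0, 0],
    [0, 0, 0.012, 0, 0, 0],
    [0, 0, 0.017, 0, 0, 0]
  ]
}}

```text
time_s: 17.25
position: [0.5079, -0.1136, 0.1579]
tcp_rot: [[0.344, 0.939, 0.0], [0.939, -0.344, 0.001], [0.001, -0.0, -1.0]]
force: [0.3, 0.0, -3.1]
opening: 0.315
```

{"name": "carry_out", "arguments": {
  "targets": [
    [0, 0, 0.006, 0, 0, 0],
    [0, 0, 0.012, 0, 0, 0],
    [0, 0, 0.016, 0, 0, 0]
  ]
}}

```text
time_s: 17.62
position: [0.5079, -0.1137, 0.1547]
tcp_rot: [[0.344, 0.939, 0.0], [0.939, -0.344, 0.001], [0.001, -0.0, -1.0]]
force: [-0.4, -0.7, -3.2]
opening: 0.321
```

{"name": "carry_out", "arguments": {
  "targets": [
    [0, 0, 0.005, 0, 0, 0],
    [0, 0, 0.01, 0, 0, 0],
    [0, 0, 0.014, 0, 0, 0]
  ]
}}

```text
time_s: 18.0
position: [0.5079, -0.1137, 0.1518]
tcp_rot: [[0.344, 0.939, 0.0], [0.939, -0.344, 0.001], [0.001, -0.0, -1.0]]
force: [0.9, 0.1, -3.8]
opening: 0.321
```

{"name": "carry_out", "arguments": {
  "targets": [
    [0, 0, 0.005, 0, 0, 0],
    [0, 0, 0.01, 0, 0, 0],
    [0, 0, 0.014, 0, 0, 0]
  ]
}}

```text
time_s: 18.38
position: [0.5079, -0.1136, 0.1489]
tcp_rot: [[0.344, 0.939, 0.0], [0.939, -0.344, 0.001], [0.001, -0.0, -1.0]]
force: [-0.5, -0.6, -4.0]
opening: 0.319
```

{"name": "carry_out", "arguments": {
  "targets": [
    [0, 0, 0.005, 0, 0, 0],
    [0, 0, 0.01, 0, 0, 0],
    [0, 0, 0.013, 0, 0, 0]
  ]
}}

```text
time_s: 18.75
position: [0.5092, -0.1142, 0.1473]
tcp_rot: [[0.344, 0.939, 0.003], [0.939, -0.344, -0.001], [0.0, 0.003, -1.0]]
force: [-0.9, 0.2, 4.3]
opening: 0.318
```

{"name": "carry_out", "arguments": {
  "targets": [
    [0, 0, 0.005, 0, 0, 0],
    [0, 0, 0.01, 0, 0, 0],
    [0, 0, 0.012, 0, 0, 0]
  ]
}}

```text
time_s: 19.12
position: [0.5105, -0.1148, 0.1469]
tcp_rot: [[0.344, 0.939, 0.007], [0.939, -0.344, -0.002], [0.0, 0.007, -1.0]]
force: [-2.4, 1.4, 13.9]
opening: 0.318
```

Firm at the same height on both sides, with a push of about 18 N. I'll lift and look.

{"name": "carry_out", "arguments": {
  "targets": [
    [0, 0, -0.06, 0, 0, 0],
    [0, 0, -0.2, 0, 0, 0],
    [0, 0, -0.35, 0, 0, 0],
    [0.2, 0, -0.4, 0, 0, 0],
    [0.5, 0, -0.4, 0, 0, 0],
    [0.8, 0, -0.4, 0, 0, 0],
    [0.8, 0, -0.4, 0, 0, 0]
  ]
}}

```text
time_s: 20.0
position: [0.565, 0.0404, 0.2261]
tcp_rot: [[0.339, 0.941, 0.006], [0.941, -0.339, 0.0], [0.002, 0.005, -1.0]]
force: [-0.5, -2.1, -4.7]
opening: 0.32
```

Run:
```python
from h import *
go([.5355,-.125,.225],-20.5)
a=bot.capture("top");b=bot.capture("side")
cv2.imwrite("pics/top11.png",a);cv2.imwrite("pics/side11.png",b)
cv2.imwrite("pics/c11.png",np.hstack([cv2.resize(np.clip(a[170:270,240:340]*1.6,0,255).astype(np.uint8),(400,400),interpolation=2),cv2.resize(b[200:320,205:325],(400,400),interpolation=2)]))
```

```text
t 20.0 pos [0.565  0.0404 0.2261] F [-0.5394 -2.1201 -4.6506] M [-0.6486  0.2505 -0.0386] op 0.3202726548215012
shift [-0.828   0.1411  0.0044] turn [ 0.0032 -0.0015  0.0078]
```

View pics/c11.png

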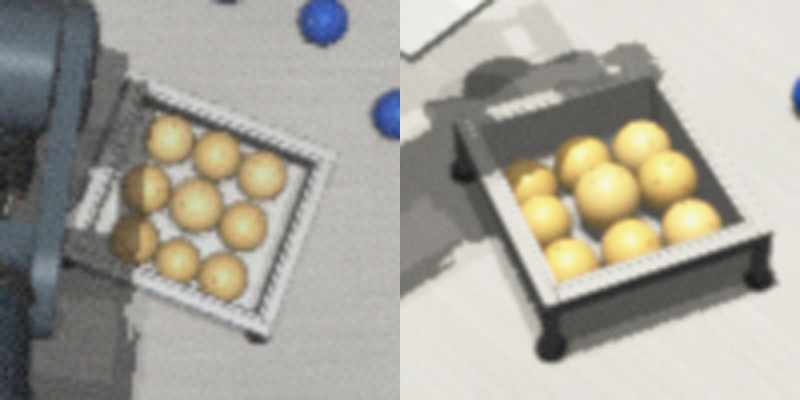

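Run:
```python
from h import *
tp=[(240+x/4,170+y/4) for x,y in[(217,156),(195,205),(177,261)]]
sp=[(205+(x-400)*.3,200+y*.3) for x,y in[(668,179),(607,193),(545,219)]]
M=[cam(n)[0]@cam(n)[1][:3] for n in("top","side")]
for t,s in zip(tp,sp):
    X=cv2.triangulatePoints(M[0],M[1],np.array(t),np.array(s))[:,0];X=X[:3]/X[3];print(X,proj("top",X)-t)
# reference: lower ones
for t,s in[((263,175),(690,227)),((244,227),(632,247)),((223,277),(570,267))]:
    t=(240+t[0]/4,170+t[1]/4);s=(205+(s[0]-400)*.3,200+s[1]*.3)
    X=cv2.triangulatePoints(M[0],M[1],np.array(t),np.array(s))[:,0];X=X[:3]/X[3];print("low",X)
```

```text
[ 0.5799 -0.1434  0.0276] [ 0.1579 -0.2036]
[ 0.5374 -0.1241  0.0298] [ 0.1276 -0.1729]
[ 0.4905 -0.1092  0.0267] [ 0.2021 -0.2883]
low [ 0.5637 -0.1825  0.0212]
low [ 0.52   -0.1666  0.0215]
low [ 0.4776 -0.1486  0.0199]
```

All nine look settled. The uppers triangulate at 27–30 mm, and the known lowers read about 4 mm high in the same views, so the uppers are on the floor. Next is one held push at the centre to make sure of the firm tamp.

{"name": "carry_out", "arguments": {
  "targets": [
    [-0.2, 0.03, 0, 0, 0, 0],
    [-0.5, 0.085, 0, 0, 0, 0],
    [-0.75, 0.125, 0.05, 0.003, 0, 0],
    [-0.82, 0.14, 0.15, 0.003, 0, 0],
    [-0.828, 0.141, 0.28, 0.003, 0, 0],
    [-0.828, 0.141, 0.34, 0.003, 0, 0],
    [-0.828, 0.141, 0.36, 0.003, 0, 0],
    [-0.828, 0.141, 0.36, 0.003, 0, 0]
  ]
}}

```text
time_s: 21.1
position: [0.5342, -0.1291, 0.1546]
tcp_rot: [[0.341, 0.94, -0.001], [0.94, -0.341, -0.001], [-0.002, -0.0, -1.0]]
force: [-0.0, 0.8, -2.6]
opening: 0.314
```

{"name": "carry_out", "arguments": {
  "targets": [
    [0, 0, 0.006, 0, 0, 0],
    [0, 0, 0.012, 0, 0, 0],
    [0, 0, 0.017, 0, 0, 0],
    [0, 0, 0.022, 0, 0, 0]
  ]
}}

```text
time_s: 21.6
position: [0.5343, -0.129, 0.1503]
tcp_rot: [[0.341, 0.94, -0.0], [0.94, -0.341, -0.002], [-0.002, 0.0, -1.0]]
force: [0.5, 0.9, -4.1]
opening: 0.316
```

{"name": "carry_out", "arguments": {
  "targets": [
    [0.01, 0, 0.006, 0, 0, 0],
    [0.02, 0, 0.011, 0, 0, 0],
    [0.02, 0, 0.015, 0, 0, 0],
    [0.02, 0, 0.018, 0, 0, 0]
  ]
}}

```text
time_s: 22.1
position: [0.5368, -0.1258, 0.1481]
tcp_rot: [[0.341, 0.94, 0.002], [0.94, -0.341, -0.003], [-0.002, 0.003, -1.0]]
force: [-0.2, -0.1, 8.0]
opening: 0.322
```

{"name": "carry_out", "arguments": {
  "targets": [
    [0, 0, 0.006, 0, 0, 0],
    [0, 0, 0.01, 0, 0, 0],
    [0, 0, 0.013, 0, 0, 0]
  ]
}}

```text
time_s: 22.48
position: [0.5374, -0.1263, 0.1479]
tcp_rot: [[0.341, 0.94, 0.004], [0.94, -0.341, -0.004], [-0.003, 0.005, -1.0]]
force: [-1.9, 0.1, 15.9]
opening: 0.318
```

{"name": "carry_out", "arguments": {
  "targets": [
    [0, 0, 0.011, 0, 0, 0],
    [0, 0, 0.011, 0, 0, 0],
    [0, 0, 0.011, 0, 0, 0],
    [0, 0, 0.011, 0, 0, 0],
    [0, 0, 0.011, 0, 0, 0],
    [0, 0, 0.011, 0, 0, 0],
    [0, 0, 0.011, 0, 0, 0],
    [0, 0, 0.011, 0, 0, 0]
  ]
}}

```text
time_s: 23.48
position: [0.5374, -0.1264, 0.1479]
tcp_rot: [[0.341, 0.94, 0.005], [0.94, -0.341, -0.005], [-0.003, 0.006, -1.0]]
force: [-2.0, 1.3, 11.9]
opening: 0.32
```

Held at about 16 N with no movement. Lifting, then back to the tray.

{"name": "carry_out", "arguments": {
  "targets": [
    [0, 0, -0.05, 0, 0, 0],
    [0, 0, -0.2, 0, 0, 0],
    [0, 0, -0.35, 0, 0, 0],
    [0.25, -0.03, -0.38, 0.004, 0, 0],
    [0.5, -0.06, -0.38, 0.004, 0, 0],
    [0.75, -0.1, -0.38, 0.004, 0, 0],
    [0.95, -0.15, -0.38, 0.004, 0, 0],
    [0.95, -0.15, -0.38, 0.004, 0, 0]
  ]
}}

```text
time_s: 24.48
position: [0.5729, 0.0662, 0.2226]
tcp_rot: [[0.336, 0.942, -0.003], [0.942, -0.336, -0.001], [-0.002, -0.002, -1.0]]
force: [-0.5, -0.8, -4.1]
opening: 0.321
```

Run:
```python
from h import *
go([.594,.18,.12],-20.5)
```

```text
t 24.475 pos [0.5729 0.0662 0.2226] F [-0.4897 -0.8158 -4.1253] M [-0.208   0.0644 -0.0068] op 0.3211014663800592
shift [ 0.5727 -0.0909  0.5119] turn [-0.0013  0.0014  0.0093]
```

{"name": "carry_out", "arguments": {
  "targets": [
    [0.25, -0.04, 0, 0, 0, 0],
    [0.5, -0.08, 0.05, 0, 0, 0],
    [0.572, -0.091, 0.2, 0, 0.001, 0],
    [0.572, -0.091, 0.4, 0, 0.001, 0],
    [0.572, -0.091, 0.5, 0, 0.001, 0],
    [0.572, -0.091, 0.5, 0, 0.001, 0]
  ]
}}

```text
time_s: 25.22
position: [0.592, 0.1789, 0.12]
tcp_rot: [[0.337, 0.941, -0.008], [0.941, -0.337, -0.001], [-0.004, -0.007, -1.0]]
force: [0.1, -0.2, -4.5]
opening: 0.317
```

Run:
```python
from h import *
go([.594,.18,.1],-20.5)
b=bot.capture("side")
cv2.imwrite("pics/c12.png",cv2.resize(b[110:230,140:270],(607,560)))
```

```text
t 25.225 pos [0.592  0.1789 0.12  ] F [ 0.1377 -0.2049 -4.4567] M [-0.051   0.0408  0.0344] op 0.31721022893339984
shift [0.0087 0.0084 0.0998] turn [-0.0048  0.0023  0.0089]
```

View pics/c12.png

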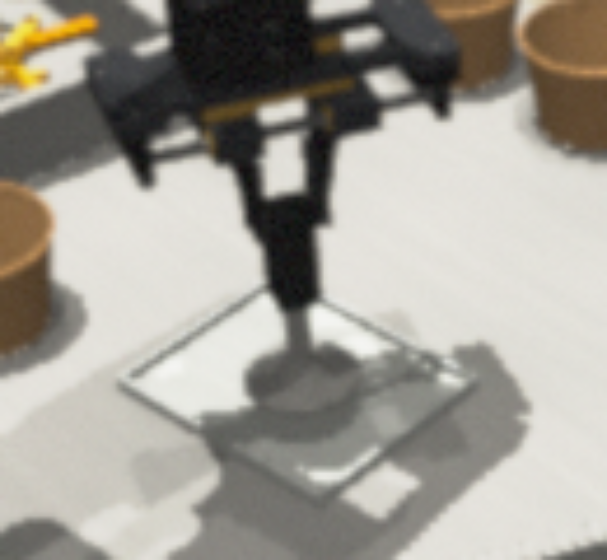

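The plate hangs level over the tray, inside the lip. Lowering gently.

{"name": "carry_out", "arguments": {
  "targets": [
    [0, 0, 0.03, -0.004, 0.002, 0],
    [0, 0, 0.06, -0.005, 0.002, 0],
    [0, 0, 0.08, -0.005, 0.002, 0],
    [0, 0, 0.09, -0.005, 0.002, 0],
    [0, 0, 0.095, -0.005, 0.002, 0]
  ]
}}

```text
time_s: 25.9
position: [0.5935, 0.1792, 0.1026]
tcp_rot: [[0.337, 0.941, 0.004], [0.941, -0.337, -0.0], [0.001, 0.004, -1.0]]
force: [0.4, 0.4, -4.1]
opening: 0.319
```

{"name": "carry_out", "arguments": {
  "targets": [
    [0, 0, 0.005, 0, 0, 0],
    [0, 0, 0.01, 0, 0, 0],
    [0, 0, 0.01, 0, 0, 0]
  ]
}}

```text
time_s: 26.28
position: [0.5935, 0.1792, 0.1006]
tcp_rot: [[0.337, 0.941, 0.004], [0.941, -0.337, 0.0], [0.001, 0.004, -1.0]]
force: [-0.4, -0.3, -3.9]
opening: 0.317
```

{"name": "carry_out", "arguments": {
  "targets": [
    [0, 0, 0.004, 0, 0, 0],
    [0, 0, 0.008, 0, 0, 0],
    [0, 0, 0.01, 0, 0, 0]
  ]
}}

```text
time_s: 26.65
position: [0.5938, 0.1789, 0.1002]
tcp_rot: [[0.337, 0.942, 0.005], [0.942, -0.337, -0.0], [0.001, 0.005, -1.0]]
force: [-3.2, -2.2, 8.2]
opening: 0.314
```

{"name": "carry_out", "arguments": {
  "targets": [
    [0, 0, 0.001, 0, 0, 0],
    [0, 0, 0.001, 0, 0, 0]
  ]
}}

```text
time_s: 26.9
position: [0.594, 0.1789, 0.1003]
tcp_rot: [[0.337, 0.942, 0.006], [0.942, -0.337, -0.001], [0.001, 0.005, -1.0]]
force: [0.4, -2.0, 1.3]
opening: 0.316
```

{"name": "carry_out", "arguments": {
  "targets": [
    [0, 0, 0, 0, 0, 0],
    [0, 0, 0, 0, 0, 0],
    [0, 0, 0, 0, 0, 0],
    [0, 0, 0, 0, 0, 0],
    [0, 0, 0, 0, 0, 0],
    [0, 0, 0, 0, 0, 0],
    [0, 0, 0, 0, 0, 0],
    [0, 0, 0, 0, 0, 0]
  ],
  "jaw": 1
}}

```text
time_s: 27.9
position: [0.594, 0.1789, 0.1003]
tcp_rot: [[0.337, 0.942, 0.006], [0.942, -0.337, -0.001], [0.001, 0.005, -1.0]]
force: [1.0, -0.0, -0.0]
opening: 0.993
```

{"name": "carry_out", "arguments": {
  "targets": [
    [0, 0, -0.05, 0, 0, 0],
    [0, 0, -0.15, 0, 0, 0],
    [0, 0, -0.35, 0, 0, 0],
    [0, 0, -0.6, 0, 0, 0],
    [0, 0, -0.8, 0, 0, 0],
    [0.2, 0, -0.8, 0, 0, 0],
    [0.5, 0, -0.8, 0, 0, 0],
    [0.8, 0, -0.8, 0, 0, 0],
    [1, 0, -0.8, 0, 0, 0],
    [1, 0, -0.8, 0, 0, 0]
  ]
}}

```text
time_s: 29.15
position: [0.6602, 0.3704, 0.2603]
tcp_rot: [[0.333, 0.943, 0.006], [0.943, -0.333, 0.0], [0.002, 0.006, -1.0]]
force: [-0.0, 0.4, -0.5]
opening: 1.0
```

Run:
```python
from h import *
go([.594,.18,.1],-20.5)
a=bot.capture("top");b=bot.capture("side")
cv2.imwrite("pics/c13.png",np.hstack([cv2.resize(np.clip(a[140:280,150:340]*1.5,0,255).astype(np.uint8),(400,295),interpolation=2),cv2.resize(b[140:320,150:340],(400,379),interpolation=2)[:295]]))
cv2.imwrite("pics/c14.png",np.hstack([cv2.resize(np.clip(a[170:270,240:340]*1.6,0,255).astype(np.uint8),(400,400),interpolation=2),cv2.resize(b[200:320,205:325],(400,400),interpolation=2)]))
```

```text
t 29.15 pos [0.6602 0.3704 0.2603] F [-0.0461  0.3529 -0.4909] M [-0.1504  0.0479 -0.0008] op 1.0003934270130905
shift [-1.0098  0.0004  0.7993] turn [ 0.0035 -0.0015  0.0115]
```

View pics/c13.png

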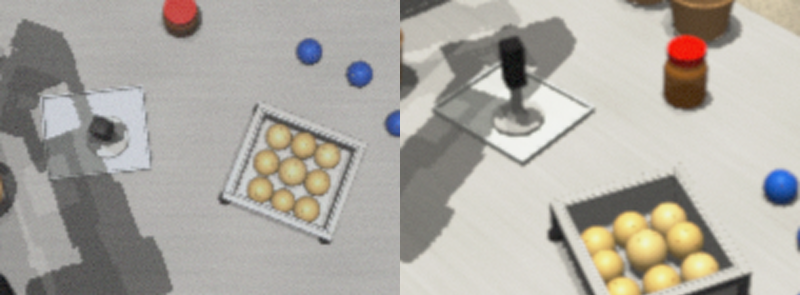

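View pics/c14.png

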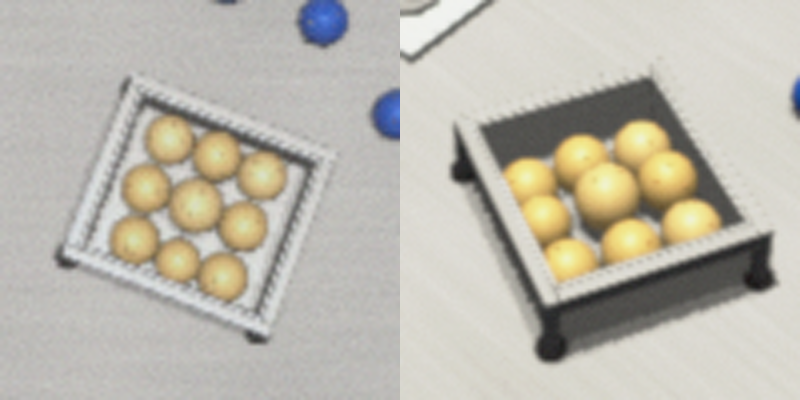

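The tamper stands upright in its tray (grip at crop (100,128) top and (513,62) side). The potatoes lie in an even bed inside the pan, and the gripper is clear of everything.

```bash
python3 -c "
from rig import bot
print(bot.hand_in())"
```

```text
the job is handed in; nothing more can be done
None
```

I pressed the potatoes down with the tamper, stood it back upright in its tray and handed the job in at about 29 s. The hand-in gave no verdict.

- **Pressing:** I pressed the middle row first, then the far and near rows, and finished with a held push at the centre. In the last push the plate didn't move for 1 s while the load went from about 20 N to 16 N. No push I read went over 20 N, but I only read the force at the end of each move.
- **Potatoes:** The plate met the bed about 51 mm above the bench, below the 56 mm rim. Before the final push, the three upper potatoes measured 27–30 mm at their centres. The two cameras read the lower ones about 4 mm too high, so I take the true heights as about 23–26 mm, meaning they had reached the pan floor. I didn't measure again after the final push, but the last pictures show the same layout with none proud of the rim.
- **Tamper:** It stands upright inside the tray lip in both views, checked by eye only. It met the tray floor with the tool about 1 mm higher than when I picked it up, so it may have slipped about that much in the grip.
- **Everything else:** The gripper is open and clear. I steered clear of the bottle, tub and jar throughout, though I didn't measure their final positions.

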